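# Surface reading on a sawn rock

## Robot

A 6-joint arm with a two-finger parallel gripper is mounted at the origin on the work surface. World frame = base frame: x ahead of the robot, y to its left, z up, the work surface at z = 0. Lengths are in m, angles in rad, forces in N, time in s.
With the tool pointing down it reaches from about 0.425 to 0.95 m from the base axis. Payload 14.7 kg.
Tool frame: the origin (TCP) lies on the centre line of the jaws, within the pads' length; the fingertips stand 17 mm ahead of it and the grasp point (between the pads) lies 2 mm behind it (r.tips_ahead is the distance from the TCP to the fingertips, in m); z points along the fingers, y is the line along which they close (so a half turn about z gives the same grasp; the last joint's range is limited). The gripper opens to 85 mm and grips with 20 to 120 N. Pads are 22 mm wide; open, the fingers measure 114 mm over their backs; the gripper's body (76 mm by 85 mm) begins 54 mm behind the grasp point. The pads swing forward as they close: fully open they stand 13 mm farther back than shut.
Start: joints at [1.268, 0.48, 1.596, -0, 1.065, -0.047], TCP at [0.164, 0.629, 0.248] pointing down, gripper open.
Joint ranges: [-2.75, 2.75], [-0.82, 2.05], [0.23, 2.67], [-1.56, 4.7], [0.09, 2.69], [-2.92, 2.92]. Speed limits (rad/s): [1.89, 1.89, 2.39, 3.01, 3.01, 3.01].

## Interface

Orientations are given as [roll, pitch, yaw] about the fixed x, y, z axes, in that order (R = Rz(yaw) Ry(pitch) Rx(roll)).
In Python, from rig import r gives the robot as it stands. The module is installed in compiled form; this text tells all that it offers.
- The arm moves only by the tool step_arm, never from a script. Its argument "series" is a list of rows, each an object with "dp": the shift along the tool's x, y, z in cm, a list of three; "delta_rot": the turn, a rotation vector about the tool's x, y, z in degrees, a list of three; "grip": the closure, from -1 (fully open) to 1 (shut), so that 0 is half open. A call has 1 to 12 rows; each row shifts and turns the commanded pose from where the row before left it, along the tool's axes as they then stand; what a row does not reach is not made up. A row lasts 1/8 s, in which the tool goes at most 62.5 mm and 10.7 degrees, less where a joint would pass 70% of its speed; a pose out of reach is approached as far as the arm can. A call is refused whole if a number of a shift passes 6.25 or a number of a turn 10.7, either way. A call with a gripper value outside its range is refused whole. The fingers move at their own pace and stop on an object; "force" is the grip in N (left out, the last holds). Time passes only in rows, so rows that do not move let the fingers close. It gives the time, the measured TCP pose, the force, the opening and the grip force at its end, in the units of the state.
- r.get_state(): the state, without advancing time (a new reading comes with each control period).
- r.get_image(name): name is "side" or "top"; returns the picture (420x560x3 uint8, red, green, blue); there is no depth.
- r.camera_info(name): a dict with "fovy" (degrees; the focal length in pixels is half the picture's height over the tangent of half this angle, whatever the lens; pixels are square), "cx", "cy" (the principal point, pixels), "R" (3x3) and "t" (3): a world point X has camera coordinates R X + t. Camera axes: x right, y down, z forward; pixel columns grow to the right and rows downward; lengths in m; the calibration is good to about 2 mm. A picture is of the moment at which its call begins. camera_info takes no time and is no camera call.
- r.hand_in(): hands the job in; it is judged then, once.
The state is a dict: "t": time; "q": joint angles; "dq": joint speeds; "joint_efforts": joint torques, N m; "position": TCP position; "eef_rot": TCP orientation; "wrist_force": force on the tool from outside, world axes, zero at the start; "wrist_torque": the same for the moment, N m; "opening": finger opening in m; "gripper_force": force on a finger pad.
Only numpy, scipy, OpenCV 4.12 (cv2) and the standard library are available. Lean on these libraries where they do the work, as an engineer would, in place of code of your own. Each camera call takes 0.05 s, during which the arm holds its last target. There are 200 camera calls.

## Task

Take a surface reading of the sawn rock. While the probe is still standing in its rest, press the hand reader's keys fully down, one at a time: the red power key, then the white zero key, then the green start key. Then lift the probe out of its rest, set its sprung nose gently on the red dot on the rock's sawn face, with the probe square to that sloping face, push lightly until the nose has sunk about half-way in, and finish while holding it there; do not shift the rock or the reader, and leave everything else where it stands.

Things in the scene. Friction and masses are not known exactly. Their poses are not given: they have to be found in the camera images.
- reader: Teal and grey hand-held reader lying flat and loose on the bench, 230 x 108 x 36 mm, 0.65 kg, screen at its far end and three round keys across its near end. Origin at the centre of its underside, x along its length towards the screen, y to the left, z up.
- key_power (a joint): Travel of the red power key, m: 0 up, 0.004 fully down (springs back by itself). It takes about 1 N to start and 4 N to be fully down; count it pressed beyond 0.003.
- key_zero (a joint): Travel of the white zero key, as for the red key.
- key_start (a joint): Travel of the green start key, as for the red key.
- key_power_top (a point): Centre of the top of the red power key: a round cap on the reader, 18 mm across, its top 43 mm above the bench and 7 mm above the reader's face; at (-58, +34, 43) in the reader's frame (mm). z up; moves with the key. The keys stand in a row 34 mm apart: red left (+y), green middle, white right.
- key_zero_top (a point): Centre of the top of the white zero key: a round cap on the reader, 18 mm across, its top 43 mm above the bench and 7 mm above the reader's face; at (-58, -34, 43) in the reader's frame (mm). The right-hand key (-y).
- key_start_top (a point): Centre of the top of the green start key: a round cap on the reader, 18 mm across, its top 43 mm above the bench and 7 mm above the reader's face; at (-58, 0, 43) in the reader's frame (mm). The middle key.
- probe_rest: Weighted probe rest, fixed: a dark round foot 92 mm across and 12 mm thick with a grey upright tube, 38 mm outside, bore 22 mm, rim 100 mm above the bench. Origin at the centre of its underside, z up.
- rest_mouth (a point): Centre of the mouth of the rest's bore, 100 mm above the bench.
- probe: Round cordless probe, 0.17 kg, upright in the rest, teal collar on the rim. Origin on its axis at the barrel's lower end (30 mm above the bench at the start), z towards the handle. Along z, mm: white nose -14 to 0 (10 across), metal barrel 0 to 70 (18 across), collar 70 to 80 (34 across), black handle 80 to 170 (26 across; grip at 125 to 145). Raise it 90 mm to clear the rim.
- nose (a joint): How far the sprung nose is pushed into the barrel, m: 0 out, 0.010 fully in. The push is about 1.8 N when it starts to move, 4 N half-way in (0.005), 6.3 N at 0.010, and rises steeply beyond that.
- probe_tip (a point): Tip of the rounded nose (radius 5 mm), 14 mm below the probe's origin when the nose is out; moves with the nose; z along the probe's axis towards the handle.
- rock: Dark grey broken rock with one pale sawn face, about 155 x 130 mm and up to about 73 mm high, about 2.2 kg, loose on the bench. The sawn face slopes 14 degrees (0.25 rad): its outward normal leans to the rock's -x. Origin at the centre of its underside, z up.
- rock_spot (a point): Centre of the red dot, 14 mm across with a white rim (22 mm), on the sawn face, about 55 mm above the bench. z is the outward normal of the sawn face, x points up the slope in the face.
- bottle_a: Cream wide-mouth bottle without a cap, 92 mm across, 186 mm tall; a bystander, loose, to be left where it stands. Origin at the centre of its underside, z up.
- bottle_b: Cream wide-mouth bottle without a cap, 92 mm across, 186 mm tall; a bystander, loose, to be left where it stands. Origin at the centre of its underside, z up.
- wash_bottle: Clear wash bottle with a blue cap and bent blue spout, 86 mm across, 240 mm tall, the spout reaching 90 mm to the bottle's +y; a bystander, loose, to be left where it stands. Origin at the centre of its underside, z up.
- beaker: Glass beaker, 72 mm across, 95 mm tall; a bystander, loose, to be left where it stands. Origin at the centre of its underside, z up.
- cap_a: Pale screw cap lying on the bench, 72 mm across, 19 mm high; a bystander, loose, to be left where it stands. Origin at the centre of its underside, z up.
- cap_b: Pale screw cap lying on the bench, 72 mm across, 19 mm high; a bystander, loose, to be left where it stands. Origin at the centre of its underside, z up.
- rough_rock: Sand-coloured broken rock with no sawn face and no dot, about 104 x 87 x 47 mm; a bystander, loose, to be left where it stands. Origin at the centre of its underside, z up.
There are look-alikes about, which are no part of the job. Of the things that look like the probe, the smaller one is meant.

How it is judged:
On the way, in this order (a step that is already met when the one before it is completed fails the run):
1. the red power key is pressed, the probe still in its rest (value of joint key_power above 0.003 m and distance of probe from where it was at the start of the episode below 0.015 m), for 0.05 s.
2. the white zero key is pressed, the probe still in its rest (value of joint key_zero above 0.003 m and distance of probe from where it was at the start of the episode below 0.015 m), for 0.05 s.
3. the green start key is pressed, the probe still in its rest (value of joint key_start above 0.003 m and distance of probe from where it was at the start of the episode below 0.015 m), for 0.05 s.
4. the probe is out of its rest, held in the gripper (distance between probe and probe_rest above 0.115 m and contact force between the fingers and probe above 1 N), for 0.2 s.
At the end, for the whole second after the job is handed in: Gripper still holding the probe at rest: tip within 6 mm of the red dot's centre, probe within 0.12 rad of square to the sawn face, nose in by 2.5 to 8 mm, pressing the rock with 1.5 to 8 N; rock within 20 mm of its first place, reader and bystanders within 30 mm of theirs (distance between probe_tip and rock_spot below 0.006 m and angle between the z axis of probe_tip and the z axis of rock_spot, either way round below 0.12 rad and value of joint nose between 0.0025 and 0.008 m and contact force between probe and rock between 1.5 and 8 N and contact force between the fingers and probe above 1 N and linear speed of probe below 0.01 m/s and distance of rock from where it was at the start of the episode below 0.02 m and distance of each of reader, bottle_a, bottle_b, wash_bottle, beaker, cap_a, cap_b, rough_rock from where it was at the start of the episode below 0.03 m); the arm keeps its last pose, push and grip.
It fails at once if two keys are down at once (value of joint each of key_power, key_zero above 0.002 m or value of joint each of key_power, key_start above 0.002 m or value of joint each of key_zero, key_start above 0.002 m).
It fails at once if the rock is jabbed with the probe (over 20 N) (contact force between probe and rock above 20 N).
It fails at once if the rock is shifted by more than 20 mm or the reader by more than 30 mm (distance of rock from where it was at the start of the episode above 0.02 m or distance of reader from where it was at the start of the episode above 0.03 m).
It fails at once if a bystander is shifted by more than 30 mm (distance of any of bottle_a, bottle_b, wash_bottle, beaker, cap_a, cap_b, rough_rock from where it was at the start of the episode above 0.03 m).
It also fails if it takes over 67 s, if anything falls off the work surface, if the arm or the gripper's body presses on something with over 40 N, if the wrist force passes 120 N, or if a joint passes its speed limit or range.

## Working session

There is one attempt and no reset: what is moved stays moved. The work goes in short steps, Python scripts to look and compute and a tool call to move; the robot and the scene stay as the last step left them, time stands still between calls to the robot, and variables do not carry over. Pictures are saved under pics/ and viewed, at most 10 in all, crops included, and the job is handed in when it is done.

Besides the shell and the picture viewer there is one more tool, called after "Request:" as name(argument=value, ...), one argument or row to a line, values as JSON. step_arm: Moves the arm, as the interface text tells. Its arguments: {"type":"object","properties":{"series":{"type":"array"},"force":{"type":"number"}},"required":["series"]}

```bash
mkdir -p pics; python3 - <<'E'
from rig import r
import cv2
for n in("top","side"):
    im=r.get_image(n); cv2.imwrite(f"pics/{n}0.png",im[:,:,::-1]); c=r.camera_info(n); print(n,c)
s=r.get_state(); print(s,r.tips_ahead)
E
```

```text
top {'fovy': 53.209504486609504, 'cx': 275.6332994542161, 'cy': 205.042314047157, 'R': array([[-0.01262871, -0.99945603,  0.03046556],
       [-0.99705986,  0.01028382, -0.07593338],
       [ 0.07557878, -0.03133492, -0.99664737]]), 't': array([0.04692011, 0.58510914, 1.11463271])}
side {'fovy': 46.974052718388386, 'cx': 277.69697565950105, 'cy': 217.318124383663, 'R': array([[ 0.89452959, -0.44684232,  0.01219654],
       [-0.32803456, -0.67473559, -0.66115445],
       [ 0.30366123,  0.58742133, -0.75015068]]), 't': array([-0.49011951,  0.29872885,  0.88344545])}
{'t': 0.1, 'q': array([ 1.26839911e+00,  4.80833815e-01,  1.59678258e+00, -1.57597898e-05,
        1.06514391e+00, -4.65696950e-02]), 'dq': array([-1.72313768e-04, -3.36815945e-03, -2.22591821e-03, -1.06698607e-03,
       -1.60626580e-04,  8.22324923e-05]), 'joint_efforts': array([ 1.51090626e-03, -9.52260661e+01, -4.31042933e+01,  1.31841989e-04,
        5.28562770e-03,  7.46987598e-05]), 'position': array([0.16433964, 0.62851548, 0.24770514]), 'eef_rot': array([-3.14042563e+00, -4.05938410e-05,  2.88577275e+00]), 'wrist_force': array([-0.22740206,  0.50427624, -0.18427857]), 'wrist_torque': array([-0.03649077,  0.00218795, -0.00107282]), 'gripper_force': 0.0, 'opening': 0.0853796196425676} 0.017
```

View pics/top0.png

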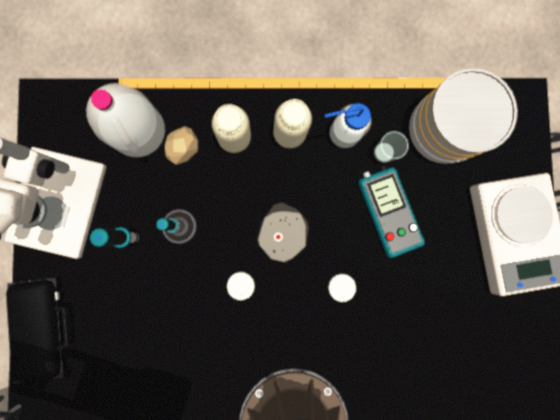

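View pics/side0.png

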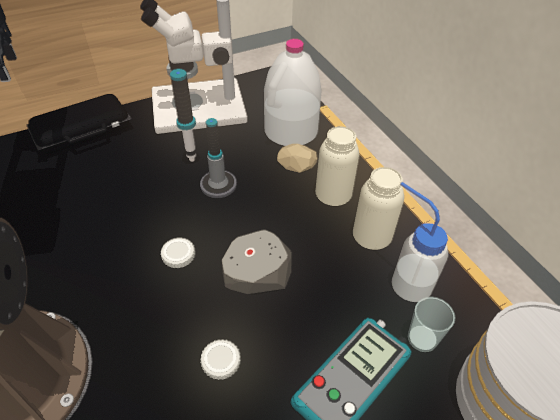

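Probe look-alikes: a large one at top (99,238) / side (183,75–155), and a small one in the grey tube rest at top (162,225) / side (212,123–150). The small one is meant. The keys are at top (390,237) red, (402,232) green and (413,227) white. The dotted rock is at top (278,237), and the sandy rock has no dot.

```bash
cat > h.py <<'E'
import numpy as np,cv2
from rig import r
def cam(n):
    c=r.camera_info(n); return c,210/np.tan(np.radians(c["fovy"]/2))
def ray(n,p):
    c,f=cam(n); R=np.array(c["R"]);t=np.array(c["t"])
    d=R.T@np.array([(p[0]-c["cx"])/f,(p[1]-c["cy"])/f,1]); return -R.T@t,d/np.linalg.norm(d)
def plane(n,p,z):
    o,d=ray(n,p); return o+d*(z-o[2])/d[2]
def tri(pt,ps):
    A=np.zeros((3,3));b=np.zeros(3);L=[ray("top",pt),ray("side",ps)]
    for o,d in L:
        M=np.eye(3)-np.outer(d,d);A+=M;b+=M@o
    X=np.linalg.solve(A,b); return X,max(np.linalg.norm((np.eye(3)-np.outer(d,d))@(X-o)) for o,d in L)
def proj(n,X):
    c,f=cam(n); v=np.array(c["R"])@X+c["t"]; return np.array([c["cx"]+f*v[0]/v[2],c["cy"]+f*v[1]/v[2]])
def blobs(im,lo,hi,amin=8):
    h=cv2.cvtColor(im,cv2.COLOR_RGB2HSV); m=cv2.inRange(h,np.array(lo),np.array(hi))
    n,_,st,ce=cv2.connectedComponentsWithStats(m)
    return [(ce[i].round(1).tolist(),st[i].tolist()) for i in range(1,n) if st[i,4]>=amin]
E
python3 - <<'E'
from h import *
I={n:cv2.imread(f"pics/{n}0.png")[:,:,::-1].copy() for n in("top","side")}
for n in I:
    print(n)
    for k,lo,hi in(("red",(0,130,90),(8,255,255)),("red2",(172,130,90),(180,255,255)),("green",(50,90,60),(80,255,255)),("teal",(84,90,60),(100,255,255))):
        print(k,blobs(I[n],lo,hi,6))
def crop(n,x,y,w,h,s): return cv2.resize(I[n][y:y+h,x:x+w],None,fx=s,fy=s,interpolation=cv2.INTER_CUBIC)
a=crop("top",250,196,66,75,6);b=crop("side",215,222,82,75,4)
b=crop("side",215,222,66,75,6)
c=np.hstack([a,b]);cv2.imwrite("pics/rock.png",c[:,:,::-1])
a=crop("top",150,200,56,56,6);b=crop("side",190,110,60,90,6);d=crop("top",372,212,60,50,6)
H=np.zeros((540,a.shape[1]+b.shape[1],3),np.uint8);H[:336,:336]=a;H[:540,336:]=b;H[340:540,:240]=cv2.resize(d,(240,200))
cv2.imwrite("pics/probe.png",H[:,:,::-1])
E
```

```text
top
red [([389.5, 236.1], [386, 233, 8, 7, 46]), ([278.0, 236.5], [277, 235, 3, 4, 8])]
red2 []
green [([401.0, 231.7], [398, 229, 7, 7, 40])]
teal [([388.0, 213.8], [359, 167, 66, 91, 851]), ([161.9, 223.8], [156, 218, 13, 13, 126]), ([173.0, 225.4], [167, 218, 11, 15, 66]), ([123.5, 237.1], [115, 227, 16, 21, 151]), ([98.7, 237.0], [90, 228, 19, 19, 276])]
side
red [([249.4, 251.6], [247, 250, 6, 4, 19]), ([318.6, 380.8], [314, 376, 10, 11, 94])]
red2 []
green [([333.4, 394.0], [329, 389, 10, 11, 91])]
teal [([177.6, 74.0], [170, 69, 16, 12, 136]), ([186.0, 124.3], [177, 117, 18, 12, 101]), ([211.0, 121.8], [206, 118, 11, 9, 62]), ([215.2, 155.1], [208, 149, 14, 10, 65]), ([351.7, 377.7], [291, 318, 121, 102, 1439])]
```

View pics/rock.png

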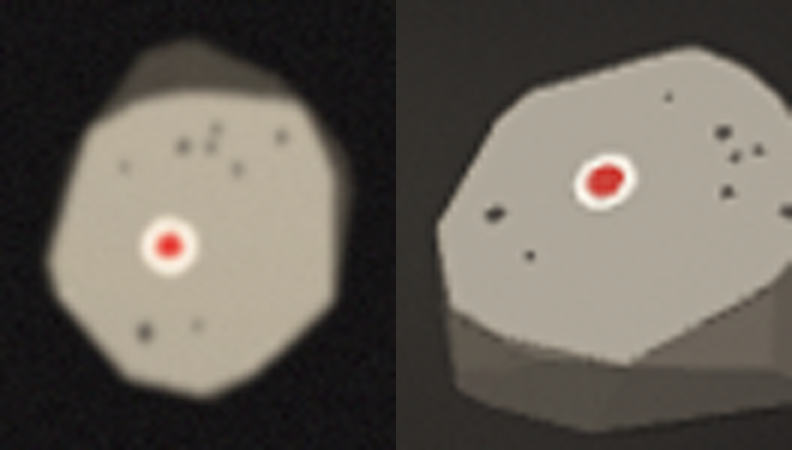

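View pics/probe.png

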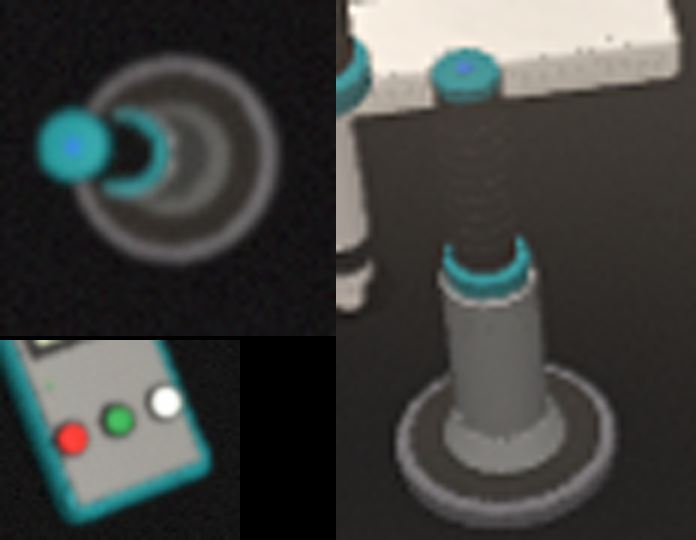

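The rock crop shows eight matching speckles and the dot in both views. The probe crop confirms the small probe sits in the round-footed rest, with its collar on the rim.

```bash
python3 - <<'E'
from h import *
from scipy.spatial.transform import Rotation as Ro
T=np.array([(125,167),(183,146),(215,129),(211,147),(237,169),(281,136),(145,332),(197,325)])
S=np.array([(669,97),(723,132),(758,150),(736,156),(728,192),(785,211),(495,213),(530,256)])
Tp=(T+.5)/6-.5+[250,196]; Sp=(S-[396,0]+.5)/6-.5+[215,222]
P=[]
for a,b in zip(Tp,Sp):
    X,e=tri(a,b);P.append(X)
dot,e=tri((278.0,236.5),(249.4,251.6));print("dot",dot.round(4),e.round(4)); P=np.array(P+[dot])
c=P.mean(0);n=np.linalg.svd(P-c)[2][2];n*=np.sign(n[2]);print("n",n.round(3),"tilt",np.arccos(n[2]),"az",np.degrees(np.arctan2(n[1],n[0])),"res",((P-c)@n).round(4))
for nm,a,b in(("red",(389.5,236.1),(318.6,380.8)),("green",(401,231.7),(333.4,394))):
    X,e=tri(a,b);print(nm,X.round(4),e.round(4),plane("top",a,.041).round(4),plane("side",b,.041).round(4))
I=cv2.imread("pics/side0.png")[:,:,::-1].copy();J=cv2.imread("pics/top0.png")[:,:,::-1].copy()
m=blobs(I[395:420,335:365].copy(),(0,0,200),(180,50,255));print("side white",m)
m2=blobs(J[220:235,405:422].copy(),(0,0,190),(180,60,255));print("top white",m2)
for k in m: print(plane("side",(k[0][0]+335,k[0][1]+395),.041).round(4))
for k in m2: print(plane("top",(k[0][0]+405,k[0][1]+220),.041).round(4))
X,e=tri((162,224),(211.3,121));print("cap",X.round(4),e.round(4),plane("top",(162,224),.2).round(4))
print("foot",plane("top",(178.7,225.8),.012).round(4), plane("side",(190+(504-336)/6,110+440/6),.012).round(4))
s=r.get_state();Rt=Ro.from_euler("xyz",s["eef_rot"]).as_matrix();print(Rt.round(3))
# neighbours: large probe
X,e=tri((98.7,237),(177.6,73));print("big cap",X.round(3),e)
E
```

```text
dot [0.4998 0.0365 0.058 ] 0.0007
n [-0.237  0.042  0.971] tilt 0.24339596543897601 az 169.94319508965424 res [-0.0004  0.     -0.0005  0.0003  0.0001  0.      0.0001 -0.0007  0.001 ]
red [ 0.4973 -0.263   0.0379] 0.0006 [ 0.4978 -0.2623  0.041 ] [ 0.4958 -0.2638  0.041 ]
green [ 0.5087 -0.2946  0.0376] 0.0006 [ 0.5092 -0.2937  0.041 ] [ 0.5071 -0.2954  0.041 ]
side white [([14.3, 12.6], [10, 8, 10, 10, 80])]
top white [([8.1, 7.1], [5, 4, 7, 7, 38])]
[ 0.5193 -0.3273  0.041 ]
[ 0.5211 -0.3269  0.041 ]
cap [0.5317 0.3023 0.2023] 0.0 [0.5318 0.3029 0.2   ]
foot [0.5328 0.3028 0.012 ] [0.5301 0.2995 0.012 ]
[[-0.967  0.253 -0.   ]
 [ 0.253  0.967 -0.001]
 [ 0.    -0.001 -1.   ]]
big cap [0.503 0.419 0.264] 0.0007318576652675346
```

Request:
step_arm(
  series=[
    {"dp":[0,0,0],"delta_rot":[0,0,9.25],"grip":1},
    {"dp":[0,0,0],"delta_rot":[0,0,9.25],"grip":1},
    {"dp":[0,0,0],"delta_rot":[0,0,9.25],"grip":1},
    {"dp":[0,0,0],"delta_rot":[0,0,9.25],"grip":1},
    {"dp":[0,0,0],"delta_rot":[0,0,9.25],"grip":1},
    {"dp":[0,0,0],"delta_rot":[0,0,9.25],"grip":1},
  ],
  force=40,
)

```text
t: 0.85
position: [0.1644, 0.6286, 0.2479]
eef_rot: [-3.141, 0.001, 1.912]
wrist_force: [-0.2, 0.4, -0.9]
opening: -0.0
gripper_force: 0.0
```

Request:
step_arm(
  series=[
    {"dp":[-4.9,0.8,0],"delta_rot":[0,0,0],"grip":1},
    {"dp":[-4.9,0.8,0],"delta_rot":[0,0,0],"grip":1},
    {"dp":[-4.9,0.8,0],"delta_rot":[0,0,0],"grip":1},
    {"dp":[-4.9,0.8,0],"delta_rot":[0,0,0],"grip":1},
    {"dp":[-4.9,0.8,0],"delta_rot":[0,0,0],"grip":1},
    {"dp":[-4.9,0.8,0],"delta_rot":[0,0,0],"grip":1},
    {"dp":[-4.9,0.8,0],"delta_rot":[0,0,0],"grip":1},
    {"dp":[-4.9,0.8,0],"delta_rot":[0,0,0],"grip":1},
    {"dp":[-4.9,0.8,0],"delta_rot":[0,0,0],"grip":1},
    {"dp":[-4.9,0.8,0],"delta_rot":[0,0,0],"grip":1},
    {"dp":[-4.9,0.8,0],"delta_rot":[0,0,0],"grip":1},
  ],
)

```text
t: 2.22
position: [0.4307, 0.1502, 0.2483]
eef_rot: [-3.142, -0.0, 1.917]
wrist_force: [1.6, 1.0, 0.3]
opening: 0.0002
gripper_force: 0.0
```

Request:
step_arm(
  series=[
    {"dp":[-4.57,-0.85,0],"delta_rot":[0,0,0],"grip":1},
    {"dp":[-4.57,-0.85,0],"delta_rot":[0,0,0],"grip":1},
    {"dp":[-4.57,-0.85,0],"delta_rot":[0,0,0],"grip":1},
    {"dp":[-4.57,-0.85,0],"delta_rot":[0,0,0],"grip":1},
    {"dp":[-4.57,-0.85,0],"delta_rot":[0,0,0],"grip":1},
    {"dp":[-4.57,-0.85,0],"delta_rot":[0,0,0],"grip":1},
    {"dp":[-4.57,-0.85,0],"delta_rot":[0,0,0],"grip":1},
    {"dp":[-4.57,-0.85,0],"delta_rot":[0,0,0],"grip":1},
    {"dp":[-4.57,-0.85,0],"delta_rot":[0,0,0],"grip":1},
    {"dp":[0,0,0],"delta_rot":[0,0,0],"grip":1},
  ],
)

```text
t: 3.48
position: [0.4981, -0.2639, 0.2479]
eef_rot: [-3.142, 0.0, 1.914]
wrist_force: [0.1, 1.1, -0.3]
opening: 0.0002
gripper_force: 0.0
```

Request:
step_arm(
  series=[
    {"dp":[0,-0.1,4],"delta_rot":[0,0,0],"grip":1},
    {"dp":[0,0,5],"delta_rot":[0,0,0],"grip":1},
    {"dp":[0,0,5],"delta_rot":[0,0,0],"grip":1},
    {"dp":[0,0,3],"delta_rot":[0,0,0],"grip":1},
    {"dp":[0,0,1],"delta_rot":[0,0,0],"grip":1},
    {"dp":[0,0,0],"delta_rot":[0,0,0],"grip":1},
    {"dp":[0,0,0],"delta_rot":[0,0,0],"grip":1},
  ],
)

```text
t: 4.35
position: [0.4976, -0.2617, 0.0696]
eef_rot: [3.14, 0.001, 1.917]
wrist_force: [0.4, -0.1, 0.3]
opening: 0.0002
gripper_force: 0.0
```

Request:
step_arm(
  series=[
    {"dp":[0,0,0.1],"delta_rot":[0,0,0],"grip":1},
    {"dp":[0,0,0.1],"delta_rot":[0,0,0],"grip":1},
    {"dp":[0,0,0],"delta_rot":[0,0,0],"grip":1},
  ],
)

```text
t: 4.72
position: [0.497, -0.2615, 0.0665]
eef_rot: [3.141, 0.0, 1.917]
wrist_force: [-0.7, -0.1, -0.8]
opening: 0.0002
gripper_force: 0.0
```

Request:
step_arm(
  series=[
    {"dp":[0.1,0,0.4],"delta_rot":[0,0,0],"grip":1},
    {"dp":[0,0,0.3],"delta_rot":[0,0,0],"grip":1},
    {"dp":[0,0,0],"delta_rot":[0,0,0],"grip":1},
    {"dp":[0,0,0],"delta_rot":[0,0,0],"grip":1},
  ],
)

```text
t: 5.22
position: [0.4965, -0.2605, 0.0592]
eef_rot: [-3.141, -0.0, 1.917]
wrist_force: [-0.1, -0.6, -0.8]
opening: -0.0002
gripper_force: 0.0
```

Request:
step_arm(
  series=[
    {"dp":[0,0,0.1],"delta_rot":[0,0,0],"grip":1},
    {"dp":[0,0,0.1],"delta_rot":[0,0,0],"grip":1},
    {"dp":[0,0,0],"delta_rot":[0,0,0],"grip":1},
  ],
)

```text
t: 5.6
position: [0.4966, -0.2606, 0.0573]
eef_rot: [3.141, 0.0, 1.917]
wrist_force: [0.7, -0.4, 1.0]
opening: -0.0001
gripper_force: 0.7
```

Request:
step_arm(
  series=[
    {"dp":[-0.2,0,0.1],"delta_rot":[0,0,0],"grip":1},
    {"dp":[0,0,0.1],"delta_rot":[0,0,0],"grip":1},
    {"dp":[0,0,0],"delta_rot":[0,0,0],"grip":1},
  ],
)

```text
t: 5.98
position: [0.4973, -0.2626, 0.0553]
eef_rot: [3.142, 0.0, 1.917]
wrist_force: [-0.7, -0.7, 3.0]
opening: -0.0001
gripper_force: 1.5
```

Request:
step_arm(
  series=[
    {"dp":[0,0,0.1],"delta_rot":[0,0,0],"grip":1},
    {"dp":[0,0,0],"delta_rot":[0,0,0],"grip":1},
    {"dp":[0,0,0],"delta_rot":[0,0,0],"grip":1},
  ],
)

```text
t: 6.35
position: [0.4973, -0.2625, 0.0543]
eef_rot: [3.142, 0.0, 1.917]
wrist_force: [-0.6, -1.7, 3.3]
opening: 0.0
gripper_force: 1.8
```

Request:
step_arm(
  series=[
    {"dp":[0,0,0.1],"delta_rot":[0,0,0],"grip":1},
    {"dp":[0,0,0],"delta_rot":[0,0,0],"grip":1},
    {"dp":[0,0,0],"delta_rot":[0,0,0],"grip":1},
  ],
)

```text
t: 6.72
position: [0.4974, -0.2625, 0.0538]
eef_rot: [3.141, 0.0, 1.917]
wrist_force: [-3.0, -0.9, 14.8]
opening: 0.0001
gripper_force: 7.0
```

Request:
step_arm(
  series=[
    {"dp":[0,0,-2],"delta_rot":[0,0,0],"grip":1},
    {"dp":[0,0,0],"delta_rot":[0,0,0],"grip":1},
    {"dp":[-3.5,-0.05,0],"delta_rot":[0,0,0],"grip":1},
    {"dp":[-3.35,-0.05,0],"delta_rot":[0,0,0],"grip":1},
    {"dp":[0,0,0],"delta_rot":[0,0,0],"grip":1},
    {"dp":[0,0,1],"delta_rot":[0,0,0],"grip":1},
    {"dp":[0,0,0.4],"delta_rot":[0,0,0],"grip":1},
    {"dp":[0,0,0],"delta_rot":[0,0,0],"grip":1},
    {"dp":[0,0,0],"delta_rot":[0,0,0],"grip":1},
  ],
)

```text
t: 7.85
position: [0.5196, -0.3269, 0.0593]
eef_rot: [-3.142, -0.0, 1.918]
wrist_force: [0.8, 1.0, 0.7]
opening: 0.0001
gripper_force: 0.0
```

Request:
step_arm(
  series=[
    {"dp":[0,0,0.2],"delta_rot":[0,0,0],"grip":1},
    {"dp":[0,0,0.2],"delta_rot":[0,0,0],"grip":1},
    {"dp":[0,0,0.1],"delta_rot":[0,0,0],"grip":1},
    {"dp":[0,0,0],"delta_rot":[0,0,0],"grip":1},
    {"dp":[0,0,0],"delta_rot":[0,0,0],"grip":1},
  ],
)

```text
t: 8.48
position: [0.5197, -0.3272, 0.0544]
eef_rot: [3.141, 0.0, 1.917]
wrist_force: [2.6, 1.2, 3.7]
opening: -0.0
gripper_force: 1.8
```

Request:
step_arm(
  series=[
    {"dp":[0,0,0.1],"delta_rot":[0,0,0],"grip":1},
    {"dp":[0,0,0],"delta_rot":[0,0,0],"grip":1},
    {"dp":[0,0,0],"delta_rot":[0,0,0],"grip":1},
  ],
)

```text
t: 8.85
position: [0.5198, -0.3273, 0.0539]
eef_rot: [3.141, 0.0, 1.917]
wrist_force: [0.3, 3.0, 12.2]
opening: -0.0001
gripper_force: 6.2
```

White bottomed. Now green, 34 mm back along the row.

Request:
step_arm(
  series=[
    {"dp":[0,0,-2],"delta_rot":[0,0,0],"grip":1},
    {"dp":[0,0,0],"delta_rot":[0,0,0],"grip":1},
    {"dp":[3.4,0.05,0],"delta_rot":[0,0,0],"grip":1},
    {"dp":[0,0,0],"delta_rot":[0,0,0],"grip":1},
    {"dp":[0,0,1],"delta_rot":[0,0,0],"grip":1},
    {"dp":[0,0,0.4],"delta_rot":[0,0,0],"grip":1},
    {"dp":[0,0,0.2],"delta_rot":[0,0,0],"grip":1},
    {"dp":[0,0,0.2],"delta_rot":[0,0,0],"grip":1},
    {"dp":[0,0,0.1],"delta_rot":[0,0,0],"grip":1},
    {"dp":[0,0,0],"delta_rot":[0,0,0],"grip":1},
    {"dp":[0,0,0],"delta_rot":[0,0,0],"grip":1},
  ],
)

```text
t: 10.22
position: [0.5086, -0.2952, 0.0545]
eef_rot: [3.141, 0.0, 1.917]
wrist_force: [-1.5, -2.1, 3.6]
opening: -0.0003
gripper_force: 1.8
```

Request:
step_arm(
  series=[
    {"dp":[0,0,0.1],"delta_rot":[0,0,0],"grip":1},
    {"dp":[0,0,0],"delta_rot":[0,0,0],"grip":1},
    {"dp":[0,0,0],"delta_rot":[0,0,0],"grip":1},
  ],
)

```text
t: 10.6
position: [0.5086, -0.2951, 0.0539]
eef_rot: [3.141, 0.0, 1.917]
wrist_force: [-3.2, -0.5, 13.0]
opening: 0.0001
gripper_force: 6.4
```

Request:
step_arm(
  series=[
    {"dp":[0,0,-2],"delta_rot":[0,0,0],"grip":1},
    {"dp":[0,0,-4.5],"delta_rot":[0,0,0],"grip":1},
    {"dp":[0,0,-5],"delta_rot":[0,0,0],"grip":1},
    {"dp":[0,0,-5],"delta_rot":[0,0,0],"grip":0.5},
    {"dp":[0,0,-5],"delta_rot":[0,0,0],"grip":0},
    {"dp":[0,0,-3.5],"delta_rot":[0,0,0],"grip":-0.4},
  ],
)

```text
t: 11.35
position: [0.5089, -0.2949, 0.3057]
eef_rot: [3.14, 0.001, 1.917]
wrist_force: [0.5, -0.3, -0.3]
opening: 0.0542
gripper_force: 0.0
```

Request:
step_arm(
  series=[
    {"dp":[4.6,1.85,0],"delta_rot":[0,0,0],"grip":-0.4},
    {"dp":[4.6,1.85,0],"delta_rot":[0,0,0],"grip":-0.4},
    {"dp":[4.6,1.85,0],"delta_rot":[0,0,0],"grip":-0.4},
    {"dp":[4.6,1.85,0],"delta_rot":[0,0,0],"grip":-0.4},
    {"dp":[4.6,1.85,0],"delta_rot":[0,0,0],"grip":-0.4},
    {"dp":[4.6,1.85,0],"delta_rot":[0,0,0],"grip":-0.4},
    {"dp":[4.6,1.85,0],"delta_rot":[0,0,0],"grip":-0.4},
    {"dp":[4.6,1.85,0],"delta_rot":[0,0,0],"grip":-0.4},
    {"dp":[4.6,1.85,0],"delta_rot":[0,0,0],"grip":-0.4},
    {"dp":[4.6,1.85,0],"delta_rot":[0,0,0],"grip":-0.4},
    {"dp":[4.6,1.85,0],"delta_rot":[0,0,0],"grip":-0.4},
    {"dp":[4.6,1.85,0],"delta_rot":[0,0,0],"grip":-0.4},
  ],
)

```text
t: 12.85
position: [0.5295, 0.3015, 0.3031]
eef_rot: [-3.141, -0.0, 1.917]
wrist_force: [1.0, -0.5, 0.3]
opening: 0.0594
gripper_force: 0.0
```

Request:
step_arm(
  series=[
    {"dp":[0,0,0],"delta_rot":[0,0,0],"grip":-0.4},
    {"dp":[0,0,0],"delta_rot":[0,0,0],"grip":-0.4},
  ],
)

```text
t: 13.1
position: [0.5295, 0.2994, 0.3029]
eef_rot: [-3.141, 0.0, 1.918]
wrist_force: [-0.5, -1.1, 0.1]
opening: 0.0596
gripper_force: 0.0
```

Request:
step_arm(
  series=[
    {"dp":[0.2,0.3,0],"delta_rot":[0,0,0],"grip":-0.4},
    {"dp":[0,0,4],"delta_rot":[0,0,0],"grip":-0.4},
    {"dp":[0,0,3],"delta_rot":[0,0,0],"grip":-0.4},
    {"dp":[0,0,2],"delta_rot":[0,0,0],"grip":-0.4},
    {"dp":[0,0,0],"delta_rot":[0,0,0],"grip":-0.4},
  ],
)

```text
t: 13.72
position: [0.5316, 0.3013, 0.2122]
eef_rot: [-3.139, 0.0, 1.916]
wrist_force: [-0.1, -0.4, -0.1]
opening: 0.0601
gripper_force: 0.0
```

```bash
python3 - <<'E'
from h import *
a=r.get_image("top")[150:300,80:280];b=r.get_image("side")[20:220,120:320]
a=cv2.resize(a,(400,300));b=cv2.resize(b,(400,400));H=np.zeros((400,800,3),np.uint8);H[:300,:400]=a;H[:,400:]=b
cv2.imwrite("pics/g1.png",H[:,:,::-1]);print(r.get_state()["wrist_force"],r.get_state()["position"])
E
```

```text
[ 0.16989587 -0.38657838 -0.20004086] [0.53257176 0.30208645 0.2140779 ]
```

View pics/g1.png

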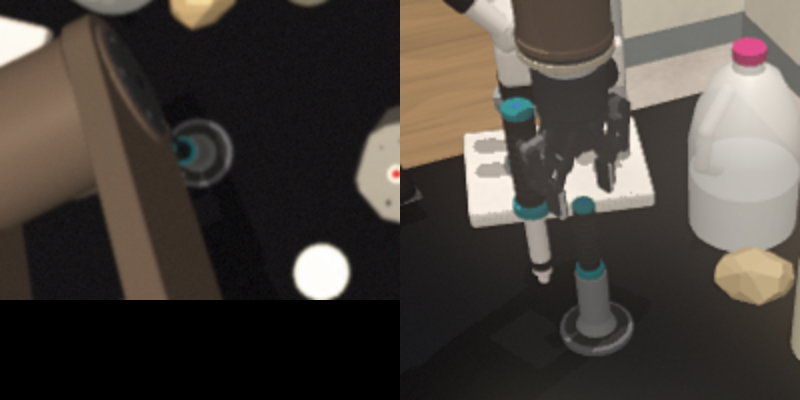

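In the side crop the open fingers (555,200 and 608,185) straddle the small probe's cap at (583,205). The big probe stays clear at the left.

Request:
step_arm(
  series=[
    {"dp":[0,0,2],"delta_rot":[0,0,0],"grip":-0.4},
    {"dp":[0,0,2],"delta_rot":[0,0,0],"grip":-0.4},
    {"dp":[0,0,1.1],"delta_rot":[0,0,0],"grip":-0.4},
    {"dp":[0,0,0],"delta_rot":[0,0,0],"grip":-0.4},
    {"dp":[0,0,0],"delta_rot":[0,0,0],"grip":-0.4},
  ],
)

```text
t: 14.45
position: [0.5326, 0.3027, 0.1632]
eef_rot: [3.14, -0.0, 1.917]
wrist_force: [-0.2, -0.5, 0.2]
opening: 0.0597
gripper_force: 0.0
```

Request:
step_arm(
  series=[
    {"dp":[0,0,0],"delta_rot":[0,0,0],"grip":0},
    {"dp":[0,0,0],"delta_rot":[0,0,0],"grip":0.2},
    {"dp":[0,0,0],"delta_rot":[0,0,0],"grip":0.4},
    {"dp":[0,0,0],"delta_rot":[0,0,0],"grip":1},
    {"dp":[0,0,0],"delta_rot":[0,0,0],"grip":1},
    {"dp":[0,0,0],"delta_rot":[0,0,0],"grip":1},
  ],
  force=40,
)

```text
t: 15.2
position: [0.5323, 0.3026, 0.1627]
eef_rot: [3.141, -0.0, 1.917]
wrist_force: [0.3, 0.5, 5.5]
opening: 0.025
gripper_force: 38.9
```

Request:
step_arm(
  series=[
    {"dp":[0,0,-1],"delta_rot":[0,0,0],"grip":1},
    {"dp":[0,0,-2],"delta_rot":[0,0,0],"grip":1},
    {"dp":[0,0,-3],"delta_rot":[0,0,0],"grip":1},
    {"dp":[0,0,-3],"delta_rot":[0,0,0],"grip":1},
    {"dp":[0,0,-3],"delta_rot":[0,0,0],"grip":1},
    {"dp":[0,0,-1.7],"delta_rot":[0,0,0],"grip":1},
    {"dp":[0,0,0],"delta_rot":[0,0,0],"grip":1},
    {"dp":[0,0,0],"delta_rot":[0,0,0],"grip":1},
  ],
)

```text
t: 16.2
position: [0.5315, 0.3022, 0.2981]
eef_rot: [-3.14, 0.0, 1.917]
wrist_force: [-0.3, -0.2, -1.6]
opening: 0.025
gripper_force: 39.6
```

Request:
step_arm(
  series=[
    {"dp":[-2.4,-1.6,0],"delta_rot":[0,0,0],"grip":1},
    {"dp":[-4.4,-3.1,0],"delta_rot":[0,0,0],"grip":1},
    {"dp":[-4.4,-3.1,0],"delta_rot":[0,0,0],"grip":1},
    {"dp":[-4.4,-3.1,0],"delta_rot":[0,0,0],"grip":1},
    {"dp":[-4.3,-3.1,0],"delta_rot":[0,0,0],"grip":1},
    {"dp":[-2,-1.6,0],"delta_rot":[0,0,0],"grip":1},
    {"dp":[0,0,0],"delta_rot":[-4.1,-2.36,0],"grip":1},
    {"dp":[0,0,0],"delta_rot":[-4.1,-2.36,0],"grip":1},
    {"dp":[0,0,0],"delta_rot":[-4.1,-2.36,0],"grip":1},
    {"dp":[0,0,0],"delta_rot":[0,0,0],"grip":1},
    {"dp":[0,0,0],"delta_rot":[0,0,0],"grip":1},
  ],
)

```text
t: 17.58
position: [0.4597, 0.0436, 0.299]
eef_rot: [2.928, 0.122, 1.904]
wrist_force: [0.4, 0.4, -1.8]
opening: 0.0254
gripper_force: 40.0
```

```bash
python3 - <<'E'
from h import *
from scipy.spatial.transform import Rotation as Ro
b=r.get_image("side");a=r.get_image("top");cv2.imwrite("pics/s2.png",b[:,:,::-1]);cv2.imwrite("pics/t2.png",a[:,:,::-1])
b=cv2.resize(b[80:300,140:340],None,fx=2.7,fy=2.7);cv2.imwrite("pics/s2c.png",b[:,:,::-1])
s=r.get_state();R=Ro.from_euler("xyz",s["eef_rot"]).as_matrix();print(s["position"],R[:,2],s["opening"],s["gripper_force"],s["q"])
n=np.array([-.237,.042,.971]);D=np.array([.4998,.0365,.058]);print("move tool cm to 25mm off",100*R.T@(D+n*(.1467+.025)-s["position"]), R.T@n)
print(proj("side",s["position"]+R[:,2]*.1467),proj("side",s["position"]+R[:,2]*.0667))
E
```

```text
[0.46015794 0.043487   0.2991282 ] [ 0.24001539 -0.04279983 -0.96982513] 0.025043768605093084 40.01659691333771 [ 0.07527142  0.04036007  2.11014871 -0.08880517  0.75423653 -0.21346255]
move tool cm to 25mm off [ 0.96078616 -1.66025938  7.19004387] [-0.00187185  0.00273191 -1.00038144]
[245.90492793 221.14069455] [233.85702835 195.31399182]
```

View pics/s2c.png

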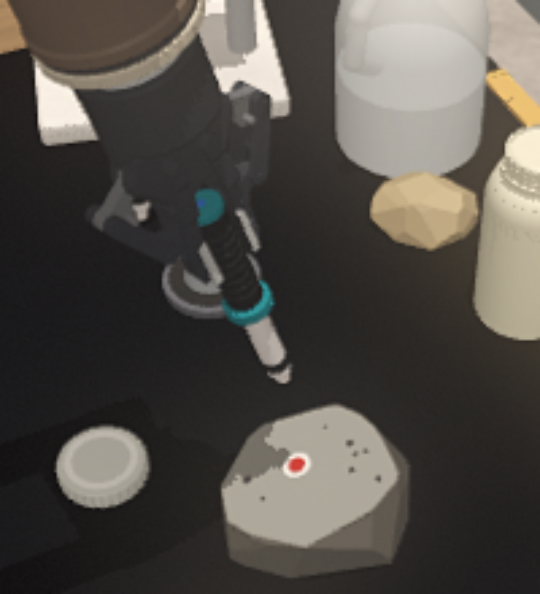

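The probe is held straight, with its tip seen at side (246,221) against a prediction of (246,221). Next I approach to about 15 mm off the dot along the face normal.

Request:
step_arm(
  series=[
    {"dp":[0.5,-0.8,2],"delta_rot":[0,0,0],"grip":1},
    {"dp":[0.46,-0.86,3],"delta_rot":[0,0,0],"grip":1},
    {"dp":[0,0,2.2],"delta_rot":[0,0,0],"grip":1},
    {"dp":[0,0,1],"delta_rot":[0,0,0],"grip":1},
    {"dp":[0,0,0],"delta_rot":[0,0,0],"grip":1},
    {"dp":[0,0,0],"delta_rot":[0,0,0],"grip":1},
  ],
)

```text
t: 18.42
position: [0.4616, 0.0433, 0.2158]
eef_rot: [2.925, 0.123, 1.904]
wrist_force: [-0.7, 0.1, -2.2]
opening: 0.025
gripper_force: 39.9
```

```bash
cat > look.py <<'E'
import sys
from h import *
from scipy.spatial.transform import Rotation as Ro
b=r.get_image("side");a=r.get_image("top")
k=sys.argv[1]
A=cv2.resize(a[200:270,245:315],None,fx=5,fy=5,interpolation=2);B=cv2.resize(b[190:280,205:295],None,fx=5,fy=5,interpolation=2)
H=np.zeros((450,800,3),np.uint8);H[:350,:350]=A;H[:,350:]=B;cv2.imwrite(f"pics/{k}.png",H[:,:,::-1])
P=[]
for _ in range(8):
    r.get_image("top");s=r.get_state();P.append(np.r_[s["position"],s["wrist_force"]])
P=np.mean(P,0);p=P[:3];R=Ro.from_euler("xyz",s["eef_rot"]).as_matrix();n=np.array([-.237,.042,.971]);D=np.array([.4998,.0365,.058])
print(p.round(4),"F",P[3:].round(2),"Fn",P[3:]@n,R.T@n,"to touch cm",(100*R.T@(D+n*.1467-p)).round(2),"tip px",proj("side",p+R[:,2]*.1467),proj("top",p+R[:,2]*.1467))
for nm,i in(("top",a),("side",b)): print(nm,[x for x in blobs(i,(0,130,90),(8,255,255),4)])
E
python3 look.py c1
```

```text
[0.4613 0.0433 0.2155] F [-0.12 -0.06 -2.27] Fn -2.178173730711538 [-0.00251093  0.0041904  -1.000375  ] to touch cm [ 0.   -0.    1.55] tip px [248.04304096 247.4256501 ] [277.91984856 237.96813132]
top [([389.5, 236.1], [386, 233, 8, 7, 46]), ([278.0, 235.8], [277, 235, 3, 2, 4])]
side [([249.2, 251.6], [247, 250, 6, 4, 20]), ([318.6, 380.8], [314, 376, 10, 11, 94])]
```

View pics/c1.png

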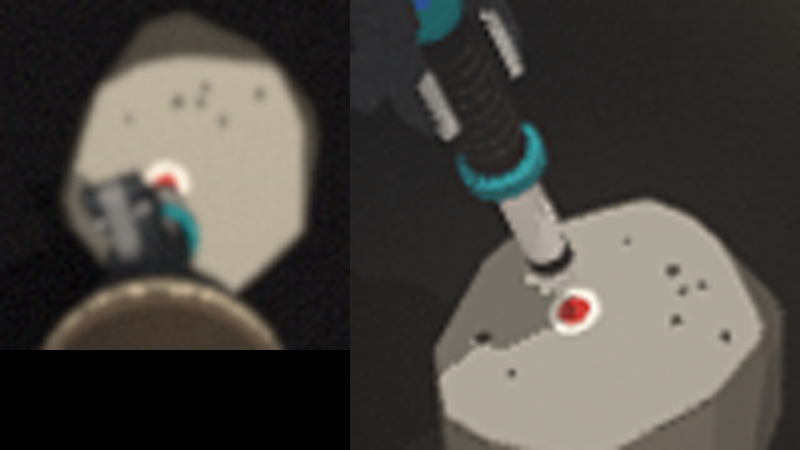

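Request:
step_arm(
  series=[
    {"dp":[0,0,0.6],"delta_rot":[0,0,0],"grip":1},
    {"dp":[0,0,0.5],"delta_rot":[0,0,0],"grip":1},
    {"dp":[0,0,0.2],"delta_rot":[0,0,0],"grip":1},
    {"dp":[0,0,0],"delta_rot":[0,0,0],"grip":1},
  ],
)

```text
t: 19.42
position: [0.4642, 0.0427, 0.2022]
eef_rot: [2.926, 0.122, 1.904]
wrist_force: [0.2, -0.1, -2.3]
opening: 0.0251
gripper_force: 39.9
```

```bash
python3 look.py c2; python3 -c "
import cv2;i=cv2.imread('pics/s2.png')"
```

```text
[0.4643 0.0427 0.2026] F [ 0.18 -0.56 -1.83] Fn -1.842909587877182 [-0.00249482  0.00414007 -1.00037525] to touch cm [-0.    0.01  0.23] tip px [249.6918208  250.89948222] [277.94734082 236.78101518]
top [([389.6, 236.1], [386, 233, 8, 7, 45])]
side [([249.5, 252.1], [247, 250, 6, 4, 13]), ([318.6, 380.8], [314, 376, 10, 11, 94])]
```

View pics/c2.png

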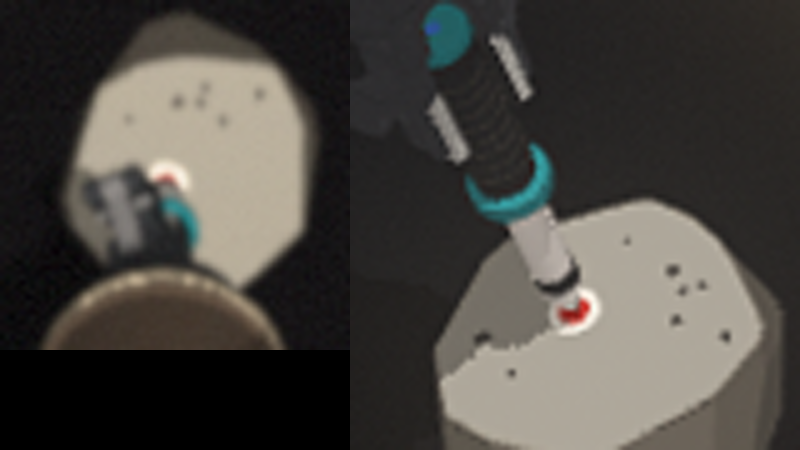

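The nose tip at crop (570,302) sits over the dot centre (575,308), which puts it within about 2 mm. Next I press gently.

Request:
step_arm(
  series=[
    {"dp":[0,0,0.1],"delta_rot":[0,0,0],"grip":1},
    {"dp":[0,0,0.1],"delta_rot":[0,0,0],"grip":1},
    {"dp":[0,0,0.1],"delta_rot":[0,0,0],"grip":1},
    {"dp":[0,0,0.1],"delta_rot":[0,0,0],"grip":1},
    {"dp":[0,0,0],"delta_rot":[0,0,0],"grip":1},
    {"dp":[0,0,0],"delta_rot":[0,0,0],"grip":1},
  ],
)

```text
t: 20.68
position: [0.4653, 0.0426, 0.1986]
eef_rot: [2.926, 0.123, 1.904]
wrist_force: [-0.1, -0.1, -2.7]
opening: 0.0254
gripper_force: 39.9
```

```bash
python3 look.py c3
```

```text
[0.4653 0.0426 0.1986] F [ 0.48  0.43 -2.04] Fn -2.0749067638808087 [-0.00246093  0.00400594 -1.00037588] to touch cm [-0.    0.02 -0.18] tip px [250.18363189 251.96089857] [277.96054382 236.43121892]
top [([389.6, 236.1], [386, 233, 8, 7, 45])]
side [([249.4, 252.5], [247, 251, 6, 3, 8]), ([318.6, 380.8], [314, 376, 10, 11, 94])]
```

No contact yet; continuing in small steps.

Request:
step_arm(
  series=[
    {"dp":[0,0,0.1],"delta_rot":[0,0,0],"grip":1},
    {"dp":[0,0,0],"delta_rot":[0,0,0],"grip":1},
    {"dp":[0,0,0.1],"delta_rot":[0,0,0],"grip":1},
    {"dp":[0,0,0],"delta_rot":[0,0,0],"grip":1},
    {"dp":[0,0,0],"delta_rot":[0,0,0],"grip":1},
  ],
)

```text
t: 21.8
position: [0.4657, 0.0425, 0.1967]
eef_rot: [2.926, 0.123, 1.904]
wrist_force: [-0.4, 0.2, -0.5]
opening: 0.0249
gripper_force: 40.0
```

```bash
python3 look.py c4
```

```text
[0.4658 0.0425 0.1967] F [-0.5   0.22 -0.08] Fn 0.04925021139276666 [-0.00248664  0.004083   -1.0003755 ] to touch cm [-0.    0.02 -0.38] tip px [250.44483779 252.46514298] [277.96309649 236.24022549]
top [([389.5, 236.1], [386, 233, 8, 7, 46])]
side [([248.8, 253.2], [247, 253, 5, 2, 6]), ([318.6, 380.8], [314, 376, 10, 11, 94])]
```

Request:
step_arm(
  series=[
    {"dp":[0,0,0.1],"delta_rot":[0,0,0],"grip":1},
    {"dp":[0,0,0],"delta_rot":[0,0,0],"grip":1},
    {"dp":[0,0,0.1],"delta_rot":[0,0,0],"grip":1},
    {"dp":[0,0,0],"delta_rot":[0,0,0],"grip":1},
    {"dp":[0,0,0.1],"delta_rot":[0,0,0],"grip":1},
    {"dp":[0,0,0],"delta_rot":[0,0,0],"grip":1},
    {"dp":[0,0,0.1],"delta_rot":[0,0,0],"grip":1},
    {"dp":[0,0,0],"delta_rot":[0,0,0],"grip":1},
    {"dp":[0,0,0],"delta_rot":[0,0,0],"grip":1},
  ],
)

```text
t: 23.42
position: [0.4668, 0.0423, 0.1928]
eef_rot: [2.926, 0.123, 1.904]
wrist_force: [-0.9, 0.4, 2.7]
opening: 0.0251
gripper_force: 40.1
```

```bash
python3 look.py c5
```

```text
[0.4667 0.0423 0.1928] F [-0.94  0.2   1.55] Fn 1.735367542310144 [-0.00250254  0.00408551 -1.00037545] to touch cm [-0.    0.02 -0.78] tip px [250.95081296 253.47986468] [277.97106099 235.87405449]
top [([389.5, 236.1], [386, 233, 8, 7, 46])]
side [([318.6, 380.8], [314, 376, 10, 11, 94])]
```

View pics/c5.png

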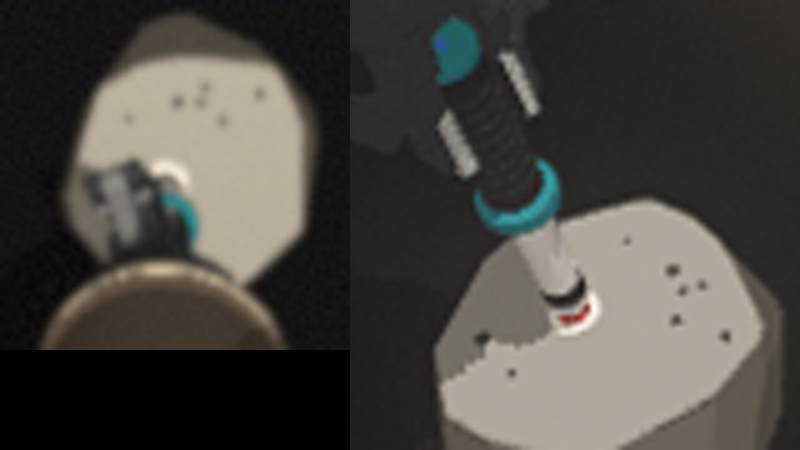

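The rock, reader and dot have not moved. The nose is centred on the dot at crop (573,312), and a push of about 3.9 N puts it roughly half-way in. Handing in now.

```bash
python3 -c "
from rig import r
print(r.hand_in())"
```

```text
the job is handed in; nothing more can be done
None
```

I pressed the red, white and green keys in that order, then lifted the probe and handed in with it held square on the red dot at about 3.9 N, nose roughly half-way in; the hand-in returned no verdict.

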